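Stand the tipped jar back on the lazy susan, label out

TASK

The little square glass jar has been left lying on its side on the bench. Stand it upright in the middle of the free place on the lazy susan, beside the egg cup and the snack box, with its label facing squarely outward, away from the lazy susan's centre. It is glass, so do not drop it or press it down hard, and leave the egg cup, the snack box and the lunchbox standing where they are.

Things in the scene. Friction and masses are not known exactly. Their poses are not given: they have to be found in the camera images.
- jar_center (a point): Centre of the 85 mm long glass jar. Along its x: square body 46 x 46 mm from -42.5 to +23.5 mm, then neck and round steel lid (42 mm across) to +42.5. x points out of the lid (up when standing), z out of the label. It starts lying flat, label on top, lid pointing within 55 degrees of -y (the robot's right); this point is then 23 mm above the bench. 0.12 to 0.24 kg.
- jar_label (a point): Centre of the paper label (44 mm along the jar x 36 mm wide) on one flat side of the jar: 23 mm from the jar's centre along the jar's z, and 10 mm towards its foot.
- turntable: White plastic turntable, 280 mm across; turns freely about its vertical axis (drags 0.02 N m: what is pushed or twisted on it carries it round). Origin on the axis, on its underside, 16 mm above the bench; the flat top is 26 mm above the bench; a rim 3.5 mm thick stands 8 mm above the top. x points from the axis to the free place, z up.
- free_place (a point): Middle of the free place, on the turntable's top surface, 85 mm from the axis, between the egg cup and the snack box and as far from the axis as they are. Its axes are the turntable's.
- egg_cup: Steel egg cup, 49 mm across and 61 mm high, standing loose on the turntable, about 80 mm from the axis and 120 degrees round (clockwise from above) from the free place. Origin at the middle of its underside, z up.
- snack_box: Pink silicone snack box, 102 x 74 mm and 47 mm high, standing loose on the turntable, about 80 mm from the axis and 122 degrees round (anticlockwise from above) from the free place. Origin at the middle of its underside, x along its length, z up.
- lunchbox: Green plastic lunchbox with its lid clipped on, 138 x 194 mm and 60 mm high, 0.42 kg, standing loose on the bench beyond the work. Origin at the middle of its underside, y along its length.

How it is judged:
By the outcome, as a careful person would: the job done as asked, in the order asked, and still so for the second after the job is handed in, with the robot touching nothing.
It also fails if it takes over 58 s, if anything falls off the work surface, if the arm or the gripper's body presses on something with over 40 N, if the wrist force passes 120 N, or if a joint passes its speed limit or range.

ROBOT

A 7-joint arm with a two-finger parallel gripper is mounted at the origin on the work surface. World frame = base frame: x ahead of the robot, y to its left, z up, the work surface at z = 0. Lengths are in m, angles in rad, forces in N, time in s.
With the tool pointing down it reaches from about 0.4 to 0.85 m from the base axis. Payload 4.5 kg.
Tool frame: the origin (TCP) lies between the finger pads; the fingertips stand 19 mm ahead of it and the grasp point (between the pads) is the TCP (r.tips_ahead is the distance from the TCP to the fingertips, in m); z points along the fingers, y is the line along which they close (so a half turn about z gives the same grasp; the last joint's range is limited). The gripper opens to 88 mm and grips with 3 to 60 N. Pads are 18 mm wide; open, the fingers measure 123 mm over their backs; the gripper's body (75 mm by 187 mm) begins 45 mm behind the grasp point.
Start: joints at [-1.119, 0.689, -0.195, 1.565, 0.157, 0.902, -0.215], TCP at [0.254, 0.571, 0.258] pointing down, gripper open.
Joint ranges: [-3.01, 3.01], [-0.46, 2.08], [-1.47, 1.51], [0.13, 2.56], [-1, 4.14], [0.04, 2.09], [-2.66, 2.66]. Speed limits (rad/s): [2.57, 2.57, 3.14, 3.14, 3.14, 3.14, 3.14].

INTERFACE

Orientations are given as a unit quaternion [x, y, z, w].
In Python, from plant import r, cams, models gives the robot as it stands. The module is installed in compiled form; this text tells all that it offers.
- The arm moves only by the tool jog_arm, never from a script. Its arguments are lists of equal length, an entry for each row: "turn": the turn, a rotation vector about the tool's x, y, z in rad, a list of three; "translation": the shift along the tool's x, y, z in m, a list of three; "grip": the closure, from 0 (fully open) to 1 (shut). In form: {"turn": [[ax, ay, az], ...], "translation": [[tx, ty, tz], ...], "grip": [grip, ...]}. A call has 1 to 20 rows; each row is the pose to reach, as a shift and turn from the pose commanded when the call began, along the tool's axes at that moment; what a row does not reach only later rows make up. A row lasts 1/8 s, in which the tool goes at most 62.5 mm and 10.7 degrees, less where a joint would pass 70% of its speed; a pose out of reach is approached as far as the arm can. A call with a gripper value outside its range is refused whole. The fingers move at their own pace and stop on an object; "force" is the grip in N (left out, the last holds). Time passes only in rows, so rows that repeat a pose let the fingers close. It gives the time, the measured TCP pose, the force, the opening and the grip force at its end, in the units of the state.
- r.get_state(): the state, without advancing time (a new reading comes with each control period).
- cams.snapshot(name): name is "scene" or "side" or "wrist"; returns the picture (384x512x3 uint8, red, green, blue); there is no depth.
- cams.camera_params(name): a dict with "fx", "fy", "cx", "cy" (pixels), "eye" and "orientation" of the camera in the world. Camera axes: x right, y up, looking along -z (the intrinsics and any distortion apply to the point x, -y, -z); pixel columns grow to the right and rows downward; lengths in m; the calibration is good to about 2 mm. The wrist camera is an equidistant fisheye: a pixel r from the principal point sees the ray r / f radians off the axis. A picture is of the moment at which its call begins: read the wrist's pose just before it. camera_params takes no time and is no camera call; for the wrist camera it gives the pose at the moment of the call.
- r.finish_job(): hands the job in; it is judged then, once.
Trained networks look in the newest picture that a camera, given by its name, has taken for a name from the list of things; names that differ only in an ending like _2 or _b are one class to them, and where a whole thing is asked for, a point or a joint stands for the part that bears it (a point fixed in the world has none). Each returns a list of dicts, best first, with "p" (0 to 1); they miss things now and then, are a little off and sometimes report something else, mostly with a low value. They report only what shows in the picture. A call takes as long as a camera call.
- models.find_in(camera, name): "position" ([x, y, z] in m, in world coordinates, good to about 4 mm: the middle of the surface that is visible of it).
- models.masks_of(camera, name): "pixels" (384x512 bool, what is visible of it).
- models.place_of(camera, name): "position" ([x, y, z] in m, in world coordinates, good to about 4 mm: a listed point, or the origin of a listed thing).
The state is a dict: "clock": time; "q": joint angles; "qd": joint speeds; "joint_torque": joint torques, N m; "tool_pos": TCP position; "eef_rot": TCP orientation; "contact_force": force on the tool from outside, world axes, zero at the start; "moment": the same for the moment, N m; "opening": opening from 0.0 (shut) to 1.0 (fully open); "finger_force": force on a finger pad.
Only numpy, scipy, OpenCV 4.12 (cv2) and the standard library are available. Lean on these libraries where they do the work, as an engineer would, in place of code of your own. Each camera call takes 0.05 s, during which the arm holds its last target. There are 200 camera calls.

## Working session

There is one attempt and no reset: what is moved stays moved. The work goes in short steps, Python scripts to look and compute and a tool call to move; the robot and the scene stay as the last step left them, time stands still between calls to the robot, and variables do not carry over. Pictures are saved under pics/ and viewed, at most 10 in all, crops included, and the job is handed in when it is done.

Besides the shell and the picture viewer there is one more tool, called after "Call:" as name(argument=value, ...) on one line, values as JSON. jog_arm: Moves the arm, as the interface text tells. Its arguments: {"type":"object","properties":{"turn":{"type":"array"},"translation":{"type":"array"},"grip":{"type":"array"},"force":{"type":"number"}},"required":["turn","translation","grip"]}

```bash
mkdir -p pics; cat > h.py <<'E'
import numpy as np, cv2
from scipy.spatial.transform import Rotation as R
from plant import r, cams, models
def snap(n,f=None):
    im=cams.snapshot(n)
    if f: cv2.imwrite('pics/'+f,im[:,:,::-1])
    return im
E
python3 - <<'E'
from h import *
s=r.get_state();print(s['clock'],s['tool_pos'],s['eef_rot'],s['opening'])
a=[snap(n) for n in('scene','side')]
cv2.imwrite('pics/a.png',cv2.resize(np.vstack([a[0],a[1]]),(400,600),interpolation=cv2.INTER_AREA)[:,:,::-1]) if 0 else cv2.imwrite('pics/a.png',cv2.resize(np.hstack(a),(800,300),interpolation=cv2.INTER_AREA)[:,:,::-1])
for c in('scene','side'):
    p=cams.camera_params(c);print(c,p)
    for n in('jar_center','jar_label','turntable','free_place','egg_cup','snack_box','lunchbox'):
        print(n,[(np.round(d['position'],3),round(d['p'],2)) for d in models.place_of(c,n)[:2]])
E
```

```text
0.0 [0.25339492 0.57065353 0.25691179] [ 2.07343460e-01  9.78267772e-01 -9.17307772e-04 -1.20172793e-04] 1.0027037721678869
scene {'fx': 353.2198868203498, 'fy': 353.2198868203498, 'cx': 255.64115771775843, 'cy': 192.73673312983067, 'eye': array([ 1.26379422, -0.1959157 ,  0.58100034]), 'orientation': array([0.35516243, 0.26390717, 0.55387523, 0.70529063])}
jar_center [(array([ 0.549, -0.15 ,  0.02 ]), 0.91)]
jar_label [(array([ 0.541, -0.139,  0.05 ]), 0.62)]
turntable [(array([0.513, 0.203, 0.017]), 0.75)]
free_place [(array([0.57 , 0.153, 0.028]), 0.78)]
egg_cup [(array([0.438, 0.164, 0.026]), 0.75), (array([0.522, 0.28 , 0.028]), 0.41)]
snack_box [(array([0.52 , 0.284, 0.027]), 0.88)]
lunchbox [(array([0.436, 0.16 , 0.023]), 0.69), (array([ 0.792,  0.062, -0.001]), 0.63)]
side {'fx': 487.60101750688716, 'fy': 487.60101750688716, 'cx': 259.76155750308794, 'cy': 196.55056407035192, 'eye': array([0.40426052, 0.79293815, 0.72507678]), 'orientation': array([-0.04618938,  0.43492922,  0.89162241, -0.11710077])}
jar_center [(array([ 0.546, -0.154,  0.024]), 0.88)]
jar_label [(array([ 0.544, -0.148,  0.048]), 0.61)]
turntable [(array([0.509, 0.204, 0.014]), 0.6)]
free_place [(array([0.576, 0.146, 0.027]), 0.66)]
egg_cup [(array([0.434, 0.169, 0.026]), 0.81)]
snack_box [(array([0.52 , 0.283, 0.026]), 0.55)]
lunchbox [(array([ 0.792,  0.059, -0.002]), 0.8)]
```

View pics/a.png

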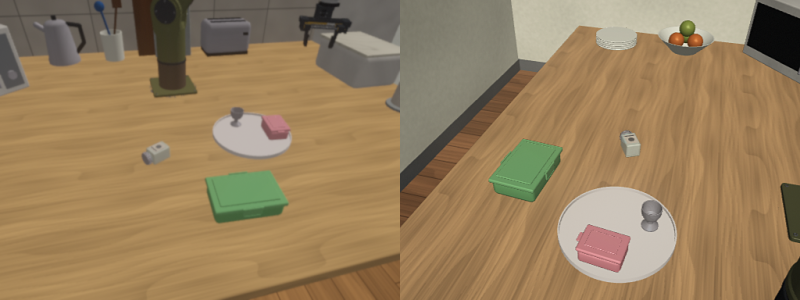

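```bash
cat >> h.py <<'E'
def T(a,al,d,th):
    c,s,ca,sa=np.cos(th),np.sin(th),np.cos(al),np.sin(al)
    return np.array([[c,-s,0,a],[s*ca,c*ca,-sa,-d*sa],[s*sa,c*sa,ca,d*ca],[0,0,0,1]])
P=np.pi/2
DH=[(0,0,.267),(0,-P,0),(0,P,.293),(.0525,P,0),(.0775,P,.3425),(0,P,0),(.076,-P,.097)]
def fk(q,tool=.172):
    M=np.eye(4)
    for (a,al,d),t in zip(DH,q): M=M@T(a,al,d,t)
    M[:3,3]+=M[:3,2]*tool
    return M
def ray(cam,uv):
    p=cams.camera_params(cam);uv=np.atleast_2d(uv).astype(float)
    x=(uv[:,0]-p['cx'])/p['fx'];y=(uv[:,1]-p['cy'])/p['fy']
    if cam=='wrist':
        t=np.hypot(x,y)+1e-12;k=np.sin(t)/t;d=np.c_[x*k,-y*k,-np.cos(t)]
    else: d=np.c_[x,-y,-np.ones_like(x)]
    return p['eye'],R.from_quat(p['orientation']).apply(d)
def onplane(cam,uv,z):
    e,d=ray(cam,uv);return (e+d*((z-e[2])/d[:,2])[:,None])[:,:2]
E
python3 - <<'E'
from h import *
s=r.get_state();q=s['q'];M=fk(q)
p=s['tool_pos'];print('fk',M[:3,3],np.hypot(*M[:2,3]),'meas',p,np.hypot(*p[:2]))
print('yaw off',np.arctan2(p[1],p[0])-np.arctan2(M[1,3],M[0,3]));print(M[:3,:3]);print(R.from_quat(s['eef_rot']).as_matrix())
for c in('scene','side'):
    snap(c)
    m=models.masks_of(c,'jar_center')[0]
    v,u=np.nonzero(m['pixels']);xy=onplane(c,np.c_[u,v],.03).astype(np.float32)
    print(c,m['p'],len(u),cv2.minAreaRect(xy*1000),xy.mean(0))
E
```

```text
fk [ 0.17849469 -0.58535435  0.03504705] 0.6119641095542576 meas [0.25357315 0.57125495 0.25775787] 0.6250052435138387
yaw off 2.427855559491609
[[ 0.4044491  -0.91455495 -0.00318988]
 [-0.91449748 -0.40445971  0.01032969]
 [-0.01073725 -0.0012607  -0.99994156]]
[[-9.14007254e-01  4.05697842e-01  2.23603159e-05]
 [ 4.05697843e-01  9.14007252e-01  5.62005294e-05]
 [ 2.36294264e-06  6.04392235e-05 -9.99999998e-01]]
scene 0.9 776 ((551.9000854492188, -147.54034423828125), (90.89395141601562, 110.98951721191406), 30.41310691833496) [ 0.5519126  -0.14749691]
side 0.74 682 ((544.2339477539062, -142.87847900390625), (58.12494659423828, 132.790283203125), 16.099857330322266) [ 0.5449121  -0.13760681]
```

Call:
jog_arm(turn=[[0, 0, 0.15], [0, 0, 0.3], [0, 0, 0.45], [0, 0, 0.6], [0, 0, 0.75], [0, 0, 0.9], [0, 0, 1.05], [0, 0, 1.15], [0, 0, 1.15], [0, 0, 1.15], [0, 0, 1.15], [0, 0, 1.15], [0, 0, 1.15], [0, 0, 1.15], [0, 0, 1.15], [0, 0, 1.15]], translation=[[-0.04, -0.038, 0], [-0.08, -0.077, 0], [-0.12, -0.115, 0], [-0.16, -0.154, 0], [-0.2, -0.192, 0], [-0.24, -0.23, 0], [-0.28, -0.27, 0], [-0.32, -0.308, 0], [-0.36, -0.346, 0], [-0.4, -0.385, 0], [-0.44, -0.423, 0], [-0.48, -0.46, 0], [-0.52, -0.5, 0], [-0.56, -0.539, 0], [-0.56, -0.539, 0], [-0.56, -0.539, 0]], grip=[0, 0, 0, 0, 0, 0, 0, 0, 0, 0, 0, 0, 0, 0, 0, 0])

```text
clock: 3.0
tool_pos: [0.5465, -0.1477, 0.2575]
eef_rot: [0.706, 0.708, 0.0, -0.001]
contact_force: [0.3, 0.8, -0.2]
opening: 0.998
finger_force: 0.0
```

```bash
cat >> h.py <<'E'
import json,os
def log():
    s=r.get_state();open('poses.jsonl','a').write(json.dumps([list(map(float,s[k])) for k in('q','tool_pos','eef_rot')])+'\n');return s
E
python3 - <<'E'
from h import *
s=log();print(s['clock'],s['q'],s['tool_pos'],R.from_quat(s['eef_rot']).as_matrix().round(3).tolist())
print(cams.camera_params('wrist'))
im=snap('wrist','b.png')
for n in('jar_center','jar_label'):
    print(n,[(np.round(d['position'],3),round(d['p'],2)) for d in models.place_of('wrist',n)[:2]])
for n in('jar_label','jar_center'):
  for d in models.masks_of('wrist',n)[:1]:
    v,u=np.nonzero(d['pixels']);print(n,d['p'],len(u),u.min(),u.max(),v.min(),v.max())
    xy=onplane('wrist',np.c_[u,v],.046).astype(np.float32);print(cv2.minAreaRect(xy*1000),xy.mean(0))
E
```

```text
3.0 [ 0.16121635  0.60848826  0.03653999  1.75396508 -0.03123373  0.78048735
  0.21678366] [ 0.54647185 -0.14770944  0.25747912] [[-0.003, 1.0, -0.001], [1.0, 0.003, 0.001], [0.001, -0.001, -1.0]]
{'fx': 297.3186396354542, 'fy': 297.3186396354542, 'cx': 254.58151928061744, 'cy': 189.33484920051868, 'eye': array([ 0.54671142, -0.0731965 ,  0.38353832]), 'orientation': array([-1.45954487e-01, -1.22721176e-04,  1.95342905e-03,  9.89289370e-01])}
jar_center [(array([ 0.55 , -0.148,  0.025]), 0.59)]
jar_label [(array([ 0.544, -0.139,  0.049]), 0.73)]
jar_label 0.63 2788 222 285 126 201
((547.65185546875, -145.71731567382812), (48.57939910888672, 86.44973754882812), 27.45429801940918) [ 0.54714787 -0.14387102]
jar_center 0.96 2713 222 284 126 201
((547.47412109375, -146.5709228515625), (47.293800354003906, 86.9512939453125), 26.920297622680664) [ 0.54695445 -0.14400569]
```

View pics/b.png

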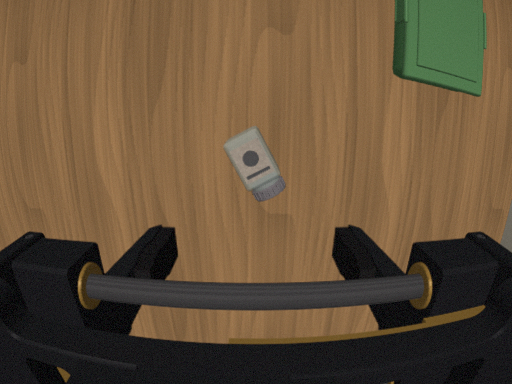

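```bash
cat >> h.py <<'E'
from scipy.optimize import least_squares
p0=np.array([2.3,.267,.293,.0525,.3425,.0775,.076,.269,P])
def fkp(p,q):
    D=[(0,0,p[1]),(0,-P,0),(0,P,p[2]),(p[3],P,0),(p[5],P,p[4]),(0,P,0),(p[6],-P,p[7])]
    M=np.eye(4);M[:3,:3]=R.from_rotvec([0,0,p[0]]).as_matrix()
    for (a,al,d),t in zip(D,q): M=M@T(a,al,d,t)
    M[:3,:3]=M[:3,:3]@R.from_rotvec([0,0,p[8]]).as_matrix()
    return M
def fit():
    L=[json.loads(l) for l in open('poses.jsonl')]
    def f(p):
        o=list((p-p0)*[.001,.02,.05,.05,.05,.05,.05,.05,.001])
        for q,x,e in L:
            M=fkp(p,q);o+=list(M[:3,3]-x)+list(.3*(R.from_matrix(M[:3,:3]).inv()*R.from_quat(e)).as_rotvec())
        return o
    s=min((least_squares(f,p0+np.eye(9)[0]*a+np.eye(9)[8]*b) for a in(0,2,4) for b in(0,2,4)),key=lambda s:s.cost)
    return s.x,np.array(f(s.x)[9:]).reshape(-1,6)
LO=np.array([-3.01,-.46,-1.47,.13,-1,.04,-2.66]);HI=np.array([3.01,2.08,1.51,2.56,4.14,2.09,2.66])
def ik(p,X,Rm,q0,w=.003):
    def f(q):
        M=fkp(p,q);return np.r_[M[:3,3]-X,.3*R.from_matrix(M[:3,:3].T@Rm).as_rotvec(),w*(q-q0)*.1]
    s=least_squares(f,np.clip(q0,LO+.01,HI-.01),bounds=(LO,HI));e=f(s.x)
    return s.x,np.linalg.norm(e[:3]),np.linalg.norm(e[3:6])/.3
def jarR(u,x): # columns jar x,y,z from label dir z, lid dir x
    return np.c_[x,np.cross(u,x),u]
def toolR(J,th,flip): # tool in jar frame
    s,c=np.sin(th),np.cos(th);z=np.array([-s,0,-c]);x=np.array([-c,0,s]);
    if flip:x=-x
    return J@np.c_[x,np.cross(z,x),z]
E
python3 - <<'E'
from h import *
open('poses.jsonl','a').write(json.dumps([[-1.119,.689,-.195,1.565,.157,.902,-.215],[.2535,.571,.2577],[2.07343460e-01,9.78267772e-01,0,0]])+'\n')
p,res=fit();print(p.round(4));print(res.round(4))
q0=np.array(json.loads(open('poses.jsonl').readline())[0])
a=np.radians(-63);Jp=jarR(np.array([0,0,1.]),np.array([np.cos(a),np.sin(a),0]))
b=np.radians(-41);Jq=jarR(np.array([np.cos(b),np.sin(b),0]),np.array([0,0,1.]))
cp=np.array([.548,-.147,.023]);cq=np.array([.573,.150,.0685]);rng=np.random.default_rng(0)
for th in(40,50,60,70):
  for fl in(0,1):
    out=[]
    for J,c in((Jp,cp),(Jq,cq)):
        X=c+J@[.008,0,0];best=None
        for k in range(25):
            st=q0 if k==0 else LO+(HI-LO)*rng.random(7)
            q,e,g=ik(p,X,toolR(J,np.radians(th),fl),st)
            if best is None or e+.1*g<best[1]+.1*best[2]-1e-3: best=(q,e,g)
        out.append(best)
    print(th,fl,[(o[0].round(2).tolist(),round(o[1],4),round(o[2],3)) for o in out])
E
```

```text
[ 5.8443  2.4545  0.884  -0.7876  0.5946 -0.3016 -0.7682  2.7675  3.1058]
[[-0.0233 -0.0174 -0.0067  0.0778  0.0863  0.3419]
 [-0.0296 -0.0155  0.0059  0.0021 -0.0026 -0.3419]]
40 0 [([0.21, 2.08, 1.06, 0.13, 3.81, 1.72, -2.44], np.float64(0.0091), np.float64(0.272)), ([0.56, 2.08, 1.03, 0.13, 3.75, 1.71, 0.69], np.float64(0.0144), np.float64(0.425))]
40 1 [([0.21, 2.08, 1.06, 0.13, 3.81, 1.72, 0.7], np.float64(0.0091), np.float64(0.272)), ([0.56, 2.08, 1.03, 0.13, 3.75, 1.71, -2.45], np.float64(0.0144), np.float64(0.425))]
50 0 [([0.17, 2.08, 1.08, 0.13, 3.81, 1.72, -2.46], np.float64(0.0147), np.float64(0.441)), ([0.6, 2.08, 1.01, 0.13, 3.74, 1.71, 0.72], np.float64(0.0087), np.float64(0.258))]
50 1 [([0.17, 2.08, 1.08, 0.13, 3.81, 1.72, 0.68], np.float64(0.0147), np.float64(0.441)), ([0.6, 2.08, 1.01, 0.13, 3.74, 1.71, -2.43], np.float64(0.0087), np.float64(0.258))]
60 0 [([0.15, 2.08, 1.09, 0.13, 3.81, 1.72, -2.48], np.float64(0.0203), np.float64(0.61)), ([0.66, 2.08, 0.99, 0.13, 3.74, 1.71, 0.76], np.float64(0.0031), np.float64(0.092))]
60 1 [([0.15, 2.08, 1.09, 0.13, 3.81, 1.72, 0.66], np.float64(0.0203), np.float64(0.61)), ([0.66, 2.08, 0.99, 0.13, 3.74, 1.71, -2.38], np.float64(0.0031), np.float64(0.092))]
70 0 [([0.12, 2.08, 1.1, 0.13, 3.81, 1.71, -2.49], np.float64(0.026), np.float64(0.78)), ([0.58, 2.08, 0.64, 0.48, 3.5, 1.39, 0.62], np.float64(0.0), np.float64(0.0))]
70 1 [([0.12, 2.08, 1.1, 0.13, 3.81, 1.71, 0.66], np.float64(0.026), np.float64(0.78)), ([0.85, 1.65, 1.1, 0.31, 3.97, 1.28, -2.21], np.float64(0.0), np.float64(0.0))]
```

```bash
cat >> h.py <<'E'
import itertools
def tr(x,z): M=np.eye(4);M[0,3]=x;M[2,3]=z;return M
def rot(ax,t):
    M=np.eye(4);M[:3,:3]=R.from_euler(ax,t).as_matrix();return M
p0=np.array([0,.36,.4,0,.4,0,0,.3,0,1,1,1,1.])  # yaw,L1,L2,a4,L3,a5,a7,L4,toolyaw,signs
def fkp(p,q):
    return rot('z',p[0]+p[9]*q[0])@tr(0,p[1])@rot('y',q[1])@rot('z',p[10]*q[2])@tr(p[3],p[2])@rot('y',q[3])@rot('z',p[11]*q[4])@tr(p[5],p[4])@rot('y',q[5])@tr(p[6],p[7])@rot('z',p[12]*q[6]+p[8])
def fit(signs=None):
    L=[json.loads(l) for l in open('poses.jsonl')];out=[]
    for sg in ([signs] if signs else itertools.product((-1,1),repeat=4)):
        full=lambda v:np.r_[v,sg]
        def f(v):
            o=list((v-p0[:9])*[0.002,.02,.02,.03,.02,.03,.03,.02,0.0001])
            for q,x,e in L:
                M=fkp(full(v),q);o+=list(M[:3,3]-x)+list(.3*(R.from_matrix(M[:3,:3]).inv()*R.from_quat(e)).as_rotvec())
            return o
        s=min((least_squares(f,p0[:9]+np.eye(9)[8]*b) for b in(0,1.57,3.14,-1.57)),key=lambda s:s.cost)
        out.append((s.cost,full(s.x),np.array(f(s.x)[9:]).reshape(-1,6)))
    return sorted(out,key=lambda o:o[0])
def plan(p,cp,ap,cq,bq,ths,off=.008,n=25):
    q0=np.array(json.loads(open('poses.jsonl').readline())[0]);a=np.radians(ap);b=np.radians(bq)
    Jp=jarR(np.array([0,0,1.]),np.array([np.cos(a),np.sin(a),0]));Jq=jarR(np.array([np.cos(b),np.sin(b),0]),np.array([0,0,1.]))
    rng=np.random.default_rng(0)
    for th in ths:
      for fl in(0,1):
        out=[]
        for J,c in((Jp,cp),(Jq,cq)):
            X=np.array(c)+J@[off,0,0];best=None;st=q0 if not out else out[0][0]
            for k in range(n):
                q,e,g=ik(p,X,toolR(J,np.radians(th),fl),st if k==0 else LO+(HI-LO)*rng.random(7))
                d=e+.1*g+.001*np.abs(q-q0).max()
                if best is None or d<best[3]: best=(q,e,g,d)
            out.append(best)
        print(th,fl,[(o[0].round(2).tolist(),round(float(o[1]),4),round(float(o[2]),3)) for o in out])
E
python3 - <<'E'
from h import *
F=fit()
for o in F[:4]: print(o[0],o[1].round(3))
print(F[0][2].round(4)); np.save('p.npy',F[0][1])
plan(F[0][1],[.548,-.147,.023],-63,[.573,.15,.0685],-41,(40,50,60,70))
E
```

```text
5.74875052689396e-06 [-0.08   0.375  0.536  0.032  0.334  0.024 -0.016  0.285  1.49  -1.
 -1.    -1.    -1.   ]
0.0022090322493400413 [-0.069 -0.277  1.333 -0.186  0.085 -0.47   0.444  0.931  1.303 -1.
  1.     1.     1.   ]
0.004152849259585616 [-0.081  0.08   0.53  -0.01   0.312  0.019 -0.066  0.03   1.415 -1.
 -1.     1.    -1.   ]
0.0059972086898100515 [-0.079 -0.405  0.412 -0.097  0.27  -0.128 -0.13  -0.371  1.371 -1.
  1.    -1.    -1.   ]
[[-0.     -0.0001 -0.0004  0.     -0.      0.    ]
 [-0.0001 -0.      0.0004  0.0003 -0.0002 -0.    ]]
40 0 [([0.59, 1.26, -0.41, 1.28, -0.03, 1.21, 0.83], 0.0, 0.0), ([-0.37, 1.3, 0.66, 1.19, -1.0, 1.78, -1.82], 0.0, 0.0)]
40 1 [([0.23, 1.24, 0.33, 1.29, -0.68, 1.38, -1.84], 0.0, 0.0), ([0.17, 1.29, -0.55, 1.17, -0.07, 1.4, 0.71], 0.0, 0.0)]
50 0 [([0.57, 1.33, -0.31, 1.12, -0.18, 1.44, 0.93], 0.0, 0.0), ([-0.45, 1.24, 0.72, 1.32, -1.0, 1.61, -1.77], 0.0, 0.0)]
50 1 [([0.11, 1.41, 0.72, 1.14, -1.0, 1.79, -1.69], 0.0, 0.0), ([0.0, 1.15, -0.22, 1.3, -0.28, 1.24, 0.88], 0.0, 0.0)]
60 0 [([0.58, 1.43, -0.33, 0.96, -0.23, 1.66, 0.93], 0.0, 0.0), ([-0.41, 1.11, 0.49, 1.44, -0.81, 1.27, -1.87], 0.0, 0.0)]
60 1 [([0.19, 1.48, 0.66, 0.98, -1.0, 1.97, -1.77], 0.0, 0.0), ([0.07, 1.11, -0.43, 1.43, 0.0, 1.02, 0.65], 0.0, 0.0)]
70 0 [([0.69, 1.6, -0.68, 0.78, -0.0, 1.86, 0.75], 0.0, 0.0), ([-0.61, 1.13, 0.76, 1.56, -1.0, 1.21, -1.74], 0.0, 0.0)]
70 1 [([0.3, 1.55, 0.47, 0.8, -0.93, 2.09, -1.91], 0.0, 0.0), ([0.01, 1.04, -0.4, 1.54, 0.1, 0.83, 0.54], 0.0, 0.0)]
```

```bash
cat >> h.py <<'E'
def goto(X,Rm):
    s=r.get_state();C=R.from_quat(s['eef_rot']);
    w=(C.inv()*R.from_matrix(Rm)).as_rotvec();t=C.inv().apply(np.array(X)-s['tool_pos'])
    print('clock',s['clock'],'turn',w.round(3),'trans',t.round(4),'rows>=',np.linalg.norm(w)/np.radians(10.7),np.linalg.norm(t)/.0625);return w,t
def J_pick(ap): a=np.radians(ap);return jarR(np.array([0,0,1.]),np.array([np.cos(a),np.sin(a),0]))
def J_place(b): b=np.radians(b);return jarR(np.array([np.cos(b),np.sin(b),0]),np.array([0,0,1.]))
E
python3 - <<'E'
from h import *
J=J_pick(-63);Rm=toolR(J,np.radians(50),0);X=np.array([.548,-.147,.023])+J@[.008,0,0]
goto(X-.12*Rm[:,2],Rm)
E
```

```text
clock 3.25 turn [ 0.203  0.856 -0.436] trans [-0.0894  0.0462  0.1576] rows>= 5.255771042319248 2.991945554165685
```

Call:
jog_arm(turn=[[0.03, 0.12, -0.06], [0.06, 0.24, -0.12], [0.085, 0.36, -0.18], [0.115, 0.49, -0.25], [0.145, 0.61, -0.31], [0.17, 0.73, -0.37], [0.203, 0.856, -0.436], [0.203, 0.856, -0.436], [0.203, 0.856, -0.436]], translation=[[-0.013, 0.007, 0.022], [-0.026, 0.013, 0.045], [-0.038, 0.02, 0.067], [-0.05, 0.026, 0.09], [-0.064, 0.033, 0.112], [-0.077, 0.04, 0.135], [-0.089, 0.046, 0.158], [-0.089, 0.046, 0.158], [-0.089, 0.046, 0.158]], grip=[0, 0, 0, 0, 0, 0, 0, 0, 0])

```text
clock: 4.38
tool_pos: [0.5937, -0.2363, 0.1009]
eef_rot: [0.474, 0.773, 0.221, -0.359]
contact_force: [0.4, 0.6, 0.5]
opening: 1.0
finger_force: 0.0
```

```bash
python3 - <<'E'
from h import *
s=log();print(s['q'].round(2))
im=snap('wrist','c.png')
for n in('jar_center','jar_label'):
    print(n,[(np.round(d['position'],3),round(d['p'],2)) for d in models.place_of('wrist',n)[:2]])
d=models.masks_of('wrist','jar_center')[0];v,u=np.nonzero(d['pixels']);print(d['p'],len(u),u.min(),u.max(),v.min(),v.max())
# fit box+lid silhouette: optimise x,y,yaw for IoU of projected hull
p=cams.camera_params('wrist')
C=R.from_quat(p['orientation'])
def proj(X):
    c=C.inv().apply(X-p['eye']);c=c*[1,-1,-1];rr=np.hypot(c[:,0],c[:,1]);t=np.arctan2(rr,c[:,2]);return np.c_[p['cx']+p['fx']*t*c[:,0]/rr,p['cy']+p['fy']*t*c[:,1]/rr]
B=np.array(list(itertools.product(np.linspace(-.0425,.0235,9),(-.023,.023),(-.023,.023))));A=np.linspace(0,2*np.pi,24)
Ld=np.array([[x,.021*np.cos(t),.021*np.sin(t)] for x in(.026,.0425) for t in A])
def sil(v):
    Jm=J_pick(v[2]);m=np.zeros((384,512),np.uint8)
    for S in(B,Ld):
        h=cv2.convexHull(proj(S@Jm.T+[v[0],v[1],.023]).astype(np.float32));cv2.fillConvexPoly(m,(h*16).round().astype(np.int32),1,shift=4)
    return m>0
M=d['pixels']
from scipy.optimize import minimize
f=lambda v:-(sil([v[0]/1000,v[1]/1000,v[2]])&M).sum()/(sil([v[0]/1000,v[1]/1000,v[2]])|M).sum()
x=min((minimize(f,[548,-147,a],method='Nelder-Mead',options=dict(initial_simplex=[[548,-147,a],[556,-147,a],[548,-139,a],[548,-147,a+6]])) for a in(-66,-60)),key=lambda o:o.fun);print(x.x,x.fun)
J=J_pick(x.x[2]);Rm=toolR(J,np.radians(50),0);X=np.array([x.x[0]/1000,x.x[1]/1000,.023])+J@[.008,0,0]
goto(X,Rm)
F=fit((-1,-1,-1,-1));print(F[0][1].round(3),np.abs(F[0][2]).max());np.save('p.npy',F[0][1])
E
```

```text
[ 0.62  1.32 -0.34  0.85 -0.19  1.7   0.92]
jar_center [(array([ 0.55 , -0.149,  0.024]), 0.79)]
jar_label [(array([ 0.542, -0.137,  0.046]), 0.62)]
0.94 5391 224 281 133 236
[ 547.6964341  -148.3410012   -62.97553196] -0.9386578119538623
clock 4.575 turn [0.003 0.005 0.001] trans [-0.0018 -0.0014  0.1226] rows>= 0.03261874511541798 1.9611859948745383
[-7.100e-02  3.400e-01  5.660e-01  1.600e-02  3.260e-01 -4.000e-03
  1.000e-03  3.090e-01  1.508e+00 -1.000e+00 -1.000e+00 -1.000e+00
 -1.000e+00] 0.016271623760651114
```

View pics/c.png

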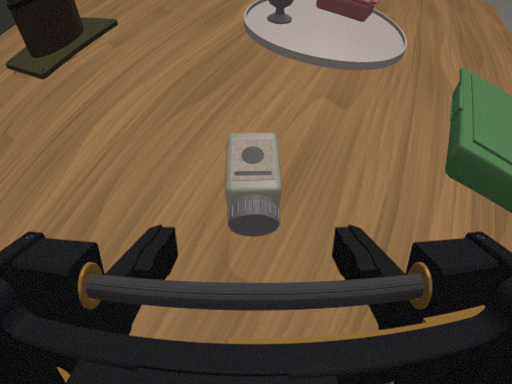

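Call:
jog_arm(turn=[[0, 0, 0], [0, 0, 0], [0, 0, 0], [0, 0, 0], [0, 0, 0], [0, 0, 0], [0, 0, 0], [0, 0, 0], [0, 0, 0], [0, 0, 0], [0, 0, 0], [0, 0, 0]], translation=[[-0.001, -0.001, 0.03], [-0.002, -0.001, 0.06], [-0.002, -0.001, 0.085], [-0.002, -0.001, 0.105], [-0.002, -0.001, 0.117], [-0.002, -0.001, 0.121], [-0.002, -0.001, 0.121], [-0.002, -0.001, 0.121], [-0.002, -0.001, 0.121], [-0.002, -0.001, 0.121], [-0.002, -0.001, 0.121], [-0.002, -0.001, 0.121]], grip=[0, 0, 0, 0, 0, 0, 0, 1, 1, 1, 1, 1], force=20)

```text
clock: 6.08
tool_pos: [0.5509, -0.1564, 0.0204]
eef_rot: [0.474, 0.772, 0.221, -0.36]
contact_force: [0.5, -0.1, -0.5]
opening: 0.522
finger_force: 20.0
```

```bash
python3 - <<'E'
from h import *
s=log();C=R.from_quat(s['eef_rot']);J=J_pick(-63)
off=C.inv().apply(np.array([.5477,-.1483,.023])-s['tool_pos']);RJ=C.inv().as_matrix()@J
np.savez('grasp.npz',off=off,RJ=RJ);print('jar centre in tool',off)
for c in('scene','side'):
    snap(c)
    m=models.masks_of(c,'turntable')
    M=m[0]['pixels'].astype(np.uint8)
    for n in('egg_cup','snack_box'):
        for d in models.masks_of(c,n)[:1]: print(n,d['p'],d['pixels'].sum(),np.argwhere(d['pixels']).mean(0)); 
    cs=max(cv2.findContours(M,cv2.RETR_EXTERNAL,cv2.CHAIN_APPROX_NONE)[0],key=len)
    h=cv2.convexHull(cs)[:,0]
    # rim top circle, r=.14, z=.034, robust fit
    xy=onplane(c,h,.034)
    f=lambda v:np.hypot(*(xy-v[:2]).T)-v[2]
    o=least_squares(f,[.51,.2,.14],loss='soft_l1',f_scale=.002);print(c,m[0]['p'],o.x.round(4))
    for n in('turntable','free_place','egg_cup','snack_box'):
        print(n,[(np.round(d['position'],4),round(d['p'],2)) for d in models.place_of(c,n)[:1]])
p=fit((-1,-1,-1,-1));print(p[0][1].round(3),np.abs(p[0][2]).max());np.save('p.npy',p[0][1])
E
```

```text
jar centre in tool [0.00758001 0.00075945 0.00493743]
egg_cup 0.51 329 [149.05471125 302.6899696 ]
snack_box 0.92 974 [162.23305955 351.04722793]
scene 0.93 [0.5136 0.1969 0.1447]
turntable [(array([0.5118, 0.2031, 0.0155]), 0.87)]
free_place [(array([0.573 , 0.1465, 0.0245]), 0.66)]
egg_cup [(array([0.4372, 0.1642, 0.0304]), 0.66)]
snack_box [(array([0.5209, 0.2827, 0.0257]), 0.91)]
egg_cup 0.67 832 [274.34615385 320.57692308]
snack_box 0.65 3073 [317.01985031 258.47543117]
side 0.8 [0.509  0.2036 0.142 ]
turntable [(array([0.5134, 0.2031, 0.0153]), 0.65)]
free_place [(array([0.5721, 0.1463, 0.0253]), 0.89)]
egg_cup [(array([0.4365, 0.1715, 0.0277]), 0.82)]
snack_box [(array([0.5222, 0.282 , 0.0254]), 0.84)]
[-0.068  0.342  0.553  0.038  0.325 -0.004  0.011  0.29   1.515 -1.
 -1.    -1.    -1.   ] 0.01565415430192724
```

```bash
python3 - <<'E'
from h import *
g=np.load('grasp.npz');p=np.load('p.npy');s=r.get_state();C=R.from_quat(s['eef_rot'])
J=J_place(-40.5);Rt=J@g['RJ'].T;X=np.array([.574,.1475,.0685])-Rt@g['off'];print('place tcp',X,'toolz',Rt[:,2].round(2))
w,t=goto(X+[0,0,.08],Rt)
print('lift .15 in tool',C.inv().apply([0,0,.15]).round(3), 'net after lift',C.inv().apply(X+[0,0,.08]).round(3))
q=s['q']
A=s['tool_pos']+[0,0,.15];B=X+[0,0,.1]
for k in np.linspace(0,1,9):
    Rk=(C*R.from_rotvec(w*k));xx=A+(B-A)*k
    q,e,gq=ik(p,xx,Rk.as_matrix(),q);print(round(k,2),Rk.as_matrix()[:,2].round(2),q.round(2),round(e,4),round(gq,3))
q,e,gq=ik(p,X,Rt,q);print(q.round(2),e,gq)
E
```

```text
place tcp [0.5725063  0.1497996  0.07715403] toolz [-0.49  0.42 -0.77]
clock 6.875 turn [-0.246 -0.404  2.825] trans [0.274  0.1577 0.1137] rows>= 15.340733102139135 5.375854489216858
lift .15 in tool [ 0.115  0.    -0.096] net after lift [ 0.04   0.578 -0.197]
0.0 [-0.35  0.68 -0.64] [ 0.59  1.11 -0.37  1.22 -0.21  1.53  0.87] 0.0 0.0
0.12 [-0.31  0.66 -0.68] [ 0.51  1.05 -0.27  1.34 -0.31  1.41  0.56] 0.0 0.0
0.25 [-0.29  0.62 -0.73] [ 0.4   0.99 -0.16  1.43 -0.39  1.32  0.25] 0.0 0.0
0.38 [-0.29  0.58 -0.76] [ 0.28  0.95 -0.06  1.48 -0.46  1.26 -0.08] 0.0 0.0
0.5 [-0.31  0.53 -0.79] [ 0.14  0.93  0.05  1.51 -0.52  1.25 -0.43] 0.0 0.0
0.62 [-0.34  0.48 -0.81] [ 0.01  0.93  0.16  1.5  -0.57  1.28 -0.8 ] 0.0 0.0
0.75 [-0.39  0.45 -0.81] [-0.12  0.95  0.25  1.46 -0.61  1.34 -1.18] 0.0 0.0
0.88 [-0.44  0.42 -0.79] [-0.22  0.99  0.33  1.4  -0.66  1.43 -1.56] 0.0 0.0
1.0 [-0.49  0.42 -0.77] [-0.3   1.03  0.4   1.33 -0.72  1.53 -1.95] 0.0 0.0
[-0.29  1.17  0.38  1.33 -0.76  1.41 -1.88] 4.177891422673163e-08 1.601539057326823e-07
```

Call:
jog_arm(turn=[[0, 0, 0], [0, 0, 0], [0, 0, 0], [0, 0, 0], [0, 0, 0], [0, 0, 0]], translation=[[0.015, 0, -0.013], [0.04, 0, -0.034], [0.07, 0, -0.058], [0.1, 0, -0.083], [0.115, 0, -0.096], [0.115, 0, -0.096]], grip=[1, 1, 1, 1, 1, 1], force=25)

```text
clock: 7.62
tool_pos: [0.5511, -0.1564, 0.1713]
eef_rot: [0.474, 0.773, 0.221, -0.359]
contact_force: [0.2, -1.0, -2.5]
opening: 0.519
finger_force: 24.9
```

```bash
python3 - <<'E'
from h import *
s=log();print(s['q'].round(2),s['opening'])
g=np.load('grasp.npz');J=J_place(-40.5);Rt=J@g['RJ'].T;X=np.array([.574,.1475,.0685])-Rt@g['off']
goto(X+[0,0,.08],Rt)
E
```

```text
[ 0.61  1.11 -0.38  1.22 -0.24  1.5   0.88] 0.519297723672356
clock 7.625 turn [-0.242 -0.405  2.826] trans [0.159  0.1575 0.2106] rows>= 15.342937098666496 4.916534610505718
```

Call:
jog_arm(turn=[[-0.013, -0.021, 0.15], [-0.026, -0.043, 0.3], [-0.039, -0.064, 0.45], [-0.051, -0.086, 0.6], [-0.064, -0.107, 0.75], [-0.077, -0.129, 0.9], [-0.09, -0.15, 1.05], [-0.103, -0.172, 1.2], [-0.116, -0.193, 1.35], [-0.128, -0.215, 1.5], [-0.141, -0.236, 1.65], [-0.154, -0.258, 1.8], [-0.167, -0.279, 1.95], [-0.18, -0.301, 2.1], [-0.193, -0.322, 2.25], [-0.206, -0.344, 2.4], [-0.218, -0.365, 2.55], [-0.231, -0.387, 2.7], [-0.242, -0.405, 2.826], [-0.242, -0.405, 2.826]], translation=[[0.008, 0.008, 0.011], [0.017, 0.017, 0.022], [0.025, 0.025, 0.034], [0.034, 0.033, 0.045], [0.042, 0.042, 0.056], [0.051, 0.05, 0.067], [0.059, 0.059, 0.078], [0.068, 0.067, 0.089], [0.076, 0.075, 0.101], [0.084, 0.084, 0.112], [0.093, 0.092, 0.123], [0.101, 0.1, 0.134], [0.11, 0.109, 0.145], [0.118, 0.117, 0.156], [0.127, 0.125, 0.168], [0.135, 0.134, 0.179], [0.143, 0.142, 0.19], [0.152, 0.15, 0.201], [0.159, 0.1575, 0.2106], [0.159, 0.1575, 0.2106]], grip=[1, 1, 1, 1, 1, 1, 1, 1, 1, 1, 1, 1, 1, 1, 1, 1, 1, 1, 1, 1])

```text
clock: 10.12
tool_pos: [0.5709, 0.1516, 0.1543]
eef_rot: [0.881, -0.324, -0.324, -0.117]
contact_force: [-0.0, 0.2, -2.3]
opening: 0.516
finger_force: 24.9
```

```bash
python3 - <<'E'
from h import *
s=log();print(s['q'].round(2),s['opening'])
g=np.load('grasp.npz');C=R.from_quat(s['eef_rot'])
Jn=C.as_matrix()@g['RJ'];c=C.apply(g['off'])+s['tool_pos'];print('expected jar',c,Jn.round(3).tolist())
a=[snap(n) for n in('scene','side','wrist')]
cv2.imwrite('pics/d.png',np.hstack([cv2.resize(a[0][60:260,200:400],(400,400)),cv2.resize(a[1][150:384,150:384],(400,400))])[:,:,::-1])
for n in('scene','side','wrist'):
    for m in('jar_center','jar_label','free_place','turntable'): print(n,m,[(np.round(d['position'],3),round(d['p'],2)) for d in models.place_of(n,m)[:1]])
E
```

```text
[-0.29  1.08  0.44  1.36 -0.79  1.49 -1.86] 0.5160776476181331
expected jar [0.57232033 0.14936436 0.14564771] [[0.005, -0.647, 0.763], [-0.003, -0.763, -0.647], [1.0, 0.001, -0.006]]
scene jar_center [(array([0.57 , 0.153, 0.145]), 0.87)]
scene jar_label [(array([0.586, 0.136, 0.139]), 0.87)]
scene free_place [(array([0.573, 0.149, 0.026]), 0.97)]
scene turntable [(array([0.51 , 0.203, 0.016]), 0.58)]
side jar_center [(array([0.571, 0.147, 0.148]), 0.74)]
side jar_label [(array([0.591, 0.132, 0.138]), 0.68)]
side free_place [(array([0.573, 0.148, 0.024]), 0.9)]
side turntable [(array([0.511, 0.204, 0.016]), 0.64)]
wrist jar_center [(array([0.572, 0.149, 0.146]), 0.97)]
wrist jar_label [(array([0.593, 0.133, 0.14 ]), 0.58)]
wrist free_place [(array([0.577, 0.149, 0.025]), 0.56)]
wrist turntable [(array([0.507, 0.204, 0.012]), 0.71)]
```

View pics/d.png

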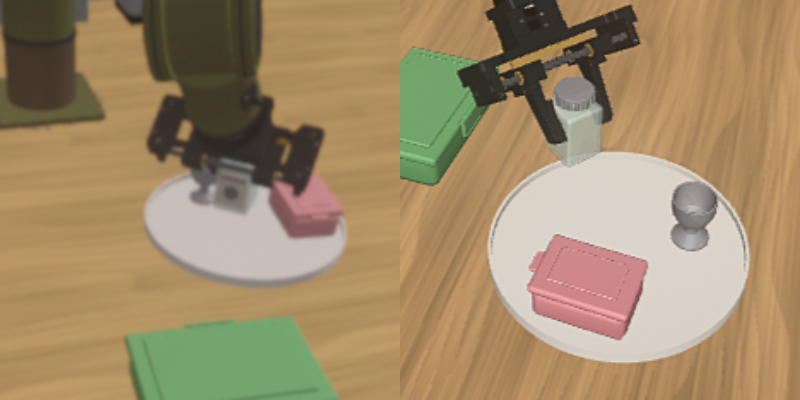

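```bash
python3 - <<'E'
from h import *
s=r.get_state();C=R.from_quat(s['eef_rot'])
print(C.inv().apply([[.002,-.0015,0],[0,0,-.001],[.763,-.647,0]]).round(5),C.as_matrix()[:,2].round(3))
E
```

```text
[[ 1.9100e-03 -1.6000e-04 -1.6100e-03]
 [ 6.5000e-04 -0.0000e+00  7.6000e-04]
 [ 7.6400e-01 -2.8900e-03 -6.4582e-01]] [-0.492  0.418 -0.764]
```

Call:
jog_arm(turn=[[0, 0, 0], [0, 0, 0], [0, 0, 0], [0, 0, 0], [0, 0, 0], [0, 0, 0], [0, 0, 0], [0, 0, 0]], translation=[[0.008, 0, 0.008], [0.018, 0, 0.019], [0.029, 0, 0.031], [0.038, 0, 0.041], [0.044, 0, 0.048], [0.048, 0, 0.0524], [0.048, 0, 0.0524], [0.048, 0, 0.0524]], grip=[1, 1, 1, 1, 1, 1, 1, 1])

```text
clock: 11.88
tool_pos: [0.5743, 0.1483, 0.0859]
eef_rot: [0.881, -0.325, -0.323, -0.118]
contact_force: [0.9, 0.8, -1.5]
opening: 0.521
finger_force: 24.9
```

Call:
jog_arm(turn=[[0, 0, 0], [0, 0, 0], [0, 0, 0], [0, 0, 0], [0, 0, 0]], translation=[[0.0013, 0, 0.0015], [0.0026, 0, 0.003], [0.0039, 0, 0.0046], [0.0039, 0, 0.0046], [0.0039, 0, 0.0046]], grip=[1, 1, 1, 1, 1])

```text
clock: 12.5
tool_pos: [0.574, 0.1483, 0.0795]
eef_rot: [0.881, -0.325, -0.323, -0.118]
contact_force: [-0.0, -0.8, -2.5]
opening: 0.524
finger_force: 24.9
```

Call:
jog_arm(turn=[[0, 0, 0], [0, 0, 0], [0, 0, 0]], translation=[[0.0006, 0, 0.0008], [0.0006, 0, 0.0008], [0.0006, 0, 0.0008]], grip=[1, 1, 1])

```text
clock: 12.88
tool_pos: [0.5739, 0.1484, 0.0785]
eef_rot: [0.881, -0.325, -0.323, -0.118]
contact_force: [-0.6, -0.1, -2.7]
opening: 0.523
finger_force: 24.9
```

Call:
jog_arm(turn=[[0, 0, 0], [0, 0, 0], [0, 0, 0]], translation=[[0.0006, 0, 0.0008], [0.0006, 0, 0.0008], [0.0006, 0, 0.0008]], grip=[1, 1, 1])

```text
clock: 13.25
tool_pos: [0.5739, 0.1484, 0.0775]
eef_rot: [0.881, -0.325, -0.323, -0.118]
contact_force: [-0.8, 0.4, -2.0]
opening: 0.521
finger_force: 24.9
```

Call:
jog_arm(turn=[[0, 0, 0], [0, 0, 0], [0, 0, 0]], translation=[[0.0006, 0, 0.0008], [0.0006, 0, 0.0008], [0.0006, 0, 0.0008]], grip=[1, 1, 1])

```text
clock: 13.62
tool_pos: [0.5739, 0.1485, 0.0771]
eef_rot: [0.881, -0.325, -0.323, -0.118]
contact_force: [0.3, -1.1, 5.4]
opening: 0.518
finger_force: 24.9
```

Call:
jog_arm(turn=[[0, 0, 0], [0, 0, 0], [0, 0, 0], [0, 0, 0], [0, 0, 0], [0, 0, 0], [0, 0, 0], [0, 0, 0]], translation=[[-0.0004, 0, -0.0005], [-0.0004, 0, -0.0005], [-0.0004, 0, -0.0005], [-0.0004, 0, -0.0005], [-0.0004, 0, -0.0005], [-0.0004, 0, -0.0005], [-0.0004, 0, -0.0005], [-0.0004, 0, -0.0005]], grip=[1, 1, 0.4, 0.3, 0.2, 0.1, 0, 0])

```text
clock: 14.62
tool_pos: [0.5739, 0.1484, 0.0771]
eef_rot: [0.881, -0.325, -0.323, -0.118]
contact_force: [1.0, 0.5, 0.7]
opening: 0.995
finger_force: 0.0
```

Call:
jog_arm(turn=[[0, 0, 0], [0, 0, 0], [0, 0, 0], [0, 0, 0], [0, 0, 0], [0, 0, 0], [0, 0, 0]], translation=[[0, 0, -0.01], [0, 0, -0.03], [0, 0, -0.055], [0, 0, -0.085], [0, 0, -0.115], [0, 0, -0.14], [0, 0, -0.14]], grip=[0, 0, 0, 0, 0, 0, 0])

```text
clock: 15.5
tool_pos: [0.6442, 0.0881, 0.1855]
eef_rot: [0.882, -0.326, -0.321, -0.118]
contact_force: [0.1, 1.4, -0.7]
opening: 0.998
finger_force: 0.0
```

```bash
python3 - <<'E'
from h import *
s=r.get_state();print(s['clock'],s['contact_force'],s['tool_pos'])
a=[snap(n) for n in('scene','side','wrist')]
cv2.imwrite('pics/e.png',np.hstack([cv2.resize(a[2],(512,384)),cv2.resize(a[1][150:384,190:384],(288,384))])[:,:,::-1])
for n in('scene','side','wrist'):
    for m in('jar_center','jar_label','free_place','turntable','egg_cup','snack_box'): print(n,m,[(np.round(d['position'],3),round(d['p'],2)) for d in models.place_of(n,m)[:1]])
E
```

```text
15.5 [ 0.06289489  1.44967776 -0.69597434] [0.64421625 0.08810101 0.18546849]
scene jar_center [(array([0.579, 0.145, 0.069]), 0.91)]
scene jar_label [(array([0.591, 0.134, 0.061]), 0.61)]
scene free_place [(array([0.574, 0.15 , 0.028]), 0.65)]
scene turntable [(array([0.509, 0.207, 0.013]), 0.69)]
scene egg_cup [(array([0.435, 0.162, 0.024]), 0.54)]
scene snack_box [(array([0.521, 0.282, 0.027]), 0.92)]
side jar_center [(array([0.577, 0.144, 0.069]), 0.89)]
side jar_label [(array([0.593, 0.127, 0.063]), 0.7)]
side free_place [(array([0.576, 0.147, 0.025]), 0.62)]
side turntable [(array([0.508, 0.203, 0.014]), 0.61)]
side egg_cup [(array([0.436, 0.172, 0.027]), 0.66)]
side snack_box [(array([0.522, 0.282, 0.024]), 0.97)]
wrist jar_center [(array([0.58 , 0.15 , 0.068]), 0.89)]
wrist jar_label [(array([0.593, 0.131, 0.059]), 0.72)]
wrist free_place []
wrist turntable []
wrist egg_cup [(array([0.431, 0.168, 0.03 ]), 0.88)]
wrist snack_box [(array([0.522, 0.281, 0.029]), 0.59)]
```

View pics/e.png

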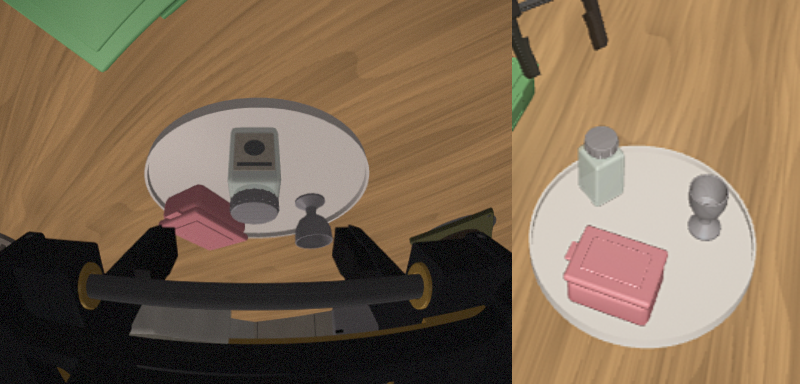

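The wrist view shows the jar standing upright at (255,170), with its label facing outward. The egg cup at (312,220) and the snack box at (204,217) have not moved.

```bash
python3 -c "
from plant import r
print(r.finish_job())"
```

```text
the job is handed in; nothing more can be done
None
```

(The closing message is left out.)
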